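Zero the guarded scale and weigh out a charge of casting metal

TASK

Clear last batch's wall-section castings off the scale pan into the grey tray. Then, with the pan empty, reach through the round guard opening and turn the sunk zero knob until the upper (zero) line on the white plate is level with the pan's pointer, and let go. Last, lay long and short ingots from the bench on the pan until the pointer stands at the lower (charge) line, leaving the zero setting as it is; spare ingots stay off the pan, and the painted figure in front of the scale, the paint pots and brush stay where they are.

Things in the scene. Friction and masses are not known exactly. Their poses are not given: they have to be found in the camera images.
- scale: Fixed bench scale: base 180 x 400 x 40 mm high; sprung pan on its right half (centre y = -90 mm); on its left half a head 150 x 138 mm, top 118 mm above the bench: a 10 mm guard plate with a round opening 90 mm across over the sunk knob (axis x = 0, y = +105 mm). White plate and pointer at its back (x 105, y 60 to 105 mm). Origin on the bench, x to the back, y left; turned under 8 degrees.
- pan (a joint): How far the pan has sunk in m: 0 empty, bottom stop at 0.055. The spring gives 8 mm for each short ingot and 16 mm for each long one (184 N/m). It moves straight down and settles in under 1 s.
- pan_top (a point): Centre of the pan's flat upper face, 160 mm (x) by 220 mm (y), no rim, 100 mm above the bench when empty. Axes as the scale.
- pointer (a point): Tip of the thin black pointer fixed to the pan, just in front of the white plate's right-hand edge (scale y = 71 mm) at the back of the scale; it sinks with the pan, 98 mm above the bench when the pan is empty.
- zero_knob (a joint): Angle of the zero knob in rad, 0 to 4, growing clockwise seen from above; each rad clockwise raises the white plate 8 mm. At the start it always stands 1 to 2.5 rad short, so the plate is too low and the knob must go clockwise. It stays where it is left (0.08 N m friction).
- knob_grip (a point): Grip point of the black zero knob, on its vertical axis, 80 mm above the bench and 38 mm below the guard's top face. The grip is an upright bar 46 mm long along this point's x, 14 mm thick along its y, its top 10 mm above this point and its foot 26 mm below it, at a disc 50 mm across. It turns with the knob.
- zero_line (a point): Middle of the upper black line on the white mark plate (44 mm wide, 75 mm high). The plate slides straight up and down with the knob.
- charge_line (a point): Middle of the lower black line on the same plate, 40 mm below the zero line.
- tray: Fixed grey open tray, 180 (x) x 240 (y) x 32 mm high, walls 4 mm, floor 4 mm. Origin under its centre, on the bench.
- wall_1: Grey resin casting of a crenellated wall section, 80 (x) x 28 (y) x 32 mm high (solid to 22 mm, then three 10 mm merlons), about 60 g. Starts on the pan, two or three of them. Origin at the centre of its underside.
- wall_2: Grey resin casting of a crenellated wall section, 80 (x) x 28 (y) x 32 mm high (solid to 22 mm, then three 10 mm merlons), about 60 g. Starts on the pan, two or three of them. Origin at the centre of its underside.
- wall_3: Grey resin casting of a crenellated wall section, 80 (x) x 28 (y) x 32 mm high (solid to 22 mm, then three 10 mm merlons), about 60 g. Starts on the pan, two or three of them. Origin at the centre of its underside.
- long_1: Long metal ingot, 100 (x) x 26 (y) x 16 mm, 300 g, lying flat on the bench; one or two are present. Origin at the centre of its underside.
- long_2: Long metal ingot, 100 (x) x 26 (y) x 16 mm, 300 g, lying flat on the bench; one or two are present. Origin at the centre of its underside.
- short_1: Short metal ingot, 60 (x) x 26 (y) x 16 mm, 150 g, lying flat on the bench; three or four are present. Origin at the centre of its underside.
- short_2: Short metal ingot, 60 (x) x 26 (y) x 16 mm, 150 g, lying flat on the bench; three or four are present. Origin at the centre of its underside.
- short_3: Short metal ingot, 60 (x) x 26 (y) x 16 mm, 150 g, lying flat on the bench; three or four are present. Origin at the centre of its underside.
- short_4: Short metal ingot, 60 (x) x 26 (y) x 16 mm, 150 g, lying flat on the bench; three or four are present. Origin at the centre of its underside.
- figure_1: Sand-coloured figure on a wooden painting handle, 52 mm across, 138 mm tall, standing; not to be disturbed. Origin under its foot.
- pot_1: Paint pot, 39 mm across, 38 mm high; not to be disturbed. Origin under it.
- pot_2: Paint pot, 39 mm across, 38 mm high; not to be disturbed. Origin under it.
- brush: Brush 170 mm long lying at the right; not to be disturbed. Origin on the bench under it, x along it.
Things that resemble listed ones, but are neither listed nor needed, are in the scene too. What is shaped like the long_1 but yellow is not meant. Leave any red look-alike of the long_2 alone.

How it is judged:
On the way, in this order (a step that is already met when the one before it is completed fails the run):
1. all castings are in the tray and the pan is empty (x of wall_1 in the frame of tray between -0.085 and 0.085 m and y of wall_1 in the frame of tray between -0.115 and 0.115 m and z of each of wall_1, wall_2, wall_3 in the frame of tray below 0.04 m and x of wall_2 in the frame of tray between -0.085 and 0.085 m and y of wall_2 in the frame of tray between -0.115 and 0.115 m and x of wall_3 in the frame of tray between -0.085 and 0.085 m and y of wall_3 in the frame of tray between -0.115 and 0.115 m and value of joint pan between -0.003 and 0.003 m), for 0.3 s.
2. with the pan empty, the zero line is level with the pointer (within 2.5 mm) and the fingers are off the knob (value of joint pan between -0.003 and 0.003 m and z of pointer in the frame of zero_line between -0.0025 and 0.0025 m and contact force between zero_knob and the fingers below 0.05 N), for 0.3 s.
3. the pointer stands at the charge line (within 4 mm) (z of pointer in the frame of charge_line between -0.004 and 0.004 m), for 0.3 s.
At the end, for the whole second after the job is handed in: Every casting lies in the tray, the zero knob is still where the zero line is level with the empty pan's pointer (within 2.8 mm of plate travel), and the ingots hold the pan at rest with the pointer within 4 mm of the charge line (all of step 3 and x of wall_1 in the frame of tray between -0.085 and 0.085 m and y of wall_1 in the frame of tray between -0.115 and 0.115 m and z of each of wall_1, wall_2, wall_3 in the frame of tray below 0.04 m and x of wall_2 in the frame of tray between -0.085 and 0.085 m and y of wall_2 in the frame of tray between -0.115 and 0.115 m and x of wall_3 in the frame of tray between -0.085 and 0.085 m and y of wall_3 in the frame of tray between -0.115 and 0.115 m and value of joint zero_knob between 2.65 and 3.35 rad and velocity of joint pan between -0.01 and 0.01 m/s); the robot touches nothing.
It fails at once if a painted figure was tipped over or shifted more than 60 mm (angle between figure_1's own z axis and vertical above 0.6 rad or distance of figure_1 from where it was at the start of the episode above 0.06 m).
It fails at once if a paint pot or the brush was shifted more than 60 mm (distance of any of pot_1, pot_2, brush from where it was at the start of the episode above 0.06 m).
Of wall_1, wall_2, wall_3 only 2 to 3 are there at a start; the rules pass over those that are not, and their reading is None.
Of long_1, long_2 only 1 to 2 are there at a start; the rules pass over those that are not, and their reading is None.
Of short_1, short_2, short_3, short_4 only 3 to 4 are there at a start; the rules pass over those that are not, and their reading is None.
At some moment in a run one of wall_1, wall_2, wall_3, long_1, long_2, short_1, short_2, short_3, short_4 may be knocked a few centimetres aside while the robot is not near it.
Once in a run the grip may slacken for a moment while it holds something.
It also fails if it takes over 210 s, if anything falls off the work surface, if the arm or the gripper's body presses on something with over 40 N, if the wrist force passes 120 N, or if a joint passes its speed limit or range.

ROBOT

A 6-joint arm with a two-finger parallel gripper is mounted at the origin on the work surface. World frame = base frame: x ahead of the robot, y to its left, z up, the work surface at z = 0. Lengths are in m, angles in rad, forces in N, time in s.
With the tool pointing down it reaches from about 0.275 to 0.825 m from the base axis. Payload 5.2 kg.
Tool frame: the origin (TCP) lies between the finger pads; the fingertips stand 11 mm ahead of it and the grasp point (between the pads) lies 8 mm behind it (robot.nose_length is the distance from the TCP to the fingertips, in m); z points along the fingers, y is the line along which they close (so a half turn about z gives the same grasp; the last joint's range is limited). The gripper opens to 93 mm and grips with 3 to 60 N. Pads are 15 mm wide; open, the fingers measure 128 mm over their backs; the gripper's body (75 mm by 188 mm) begins 65 mm behind the grasp point.
Start: joints at [0.956, 0.259, 1.535, -0, 1.348, -0.203], TCP at [0.22, 0.504, 0.23] pointing down, gripper open.
Joint ranges: [-3.14, 3.14], [-0.91, 2.08], [0.19, 2.58], [-1.22, 4.36], [0.22, 2.71], [-3.12, 3.12]. Speed limits (rad/s): [2.57, 2.57, 3.14, 3.14, 3.14, 3.14].

INTERFACE

Orientations are given as [roll, pitch, yaw] about the fixed x, y, z axes, in that order (R = Rz(yaw) Ry(pitch) Rx(roll)).
In Python, from station import robot gives the robot as it stands.
- The arm moves only by the shell command python3 -m jog 'ROWS' [FORCE]. ROWS is JSON, a list of rows, each a list of 7 numbers: the shift along the world's x, y, z in mm, then the turn, a rotation vector about the world's x, y, z in degrees, then the closure in counts, from 0 (fully open) to 255 (shut). A call has 1 to 10 rows; each row shifts and turns the commanded pose from where the row before left it; what a row does not reach is not made up. A row lasts 1/10 s, in which the tool goes at most 50 mm and 8.59 degrees, less where a joint would pass 70% of its speed; a pose out of reach is approached as far as the arm can. A call with a gripper value outside its range is refused whole. The fingers move at their own pace and stop on an object; FORCE is the grip in N (left out, the last holds). Time passes only in rows, so rows that do not move let the fingers close. It gives the time, the measured TCP pose, the force, the opening and the grip force at its end, in the units of the state.
- robot.read_state(): the state, without advancing time (a new reading comes with each control period).
- robot.get_image(name): name is "side" or "top" or "wrist"; returns (picture, depth): 400x640x3 uint8, red, green, blue; 400x640 float32, m along the optical axis (not along the pixel's ray), 0 where there is no reading.
- robot.camera_model(name): a dict with "intrinsics" (3x3 intrinsics, pixels), "R" (3x3) and "t" (3): a world point X has camera coordinates R X + t. Camera axes: x right, y down, z forward; pixel columns grow to the right and rows downward; lengths in m; the calibration is good to about 2 mm. A picture is of the moment at which its call begins: read the wrist's pose just before it. camera_model takes no time and is no camera call; for the wrist camera it gives the pose at the moment of the call.
- robot.close_job(): hands the job in; it is judged then, once.
The state is a dict: "time_s": time; "joint_positions": joint angles; "qd": joint speeds; "effort": joint torques, N m; "position": TCP position; "ee_rot": TCP orientation; "force": force on the tool from outside, world axes, zero at the start; "ft_torque": the same for the moment, N m; "gripper_width": finger opening in m; "finger_force": force on a finger pad.
Only numpy, scipy, OpenCV 4.12 (cv2) and the standard library are available. Lean on these libraries where they do the work, as an engineer would, in place of code of your own. Each camera call takes 0.05 s, during which the arm holds its last target. There are 200 camera calls.

## Working session

There is one attempt and no reset: what is moved stays moved. The work goes in short steps, Python scripts to look and compute and a shell command to move; the robot and the scene stay as the last step left them, time stands still between calls to the robot, and variables do not carry over. Pictures are saved under pics/ and viewed, at most 14 in all, crops included, and the job is handed in when it is done.

```bash
ls; mkdir -p pics
cat > h.py <<'E'
import numpy as np, cv2
from station import robot
def snap(name, fn=None):
    m=robot.camera_model(name); im,d=robot.get_image(name)
    if fn: cv2.imwrite('pics/'+fn, im[:,:,::-1])
    return im,d,m
def ray(m,u,v,z):
    K,R,t=map(np.array,(m['intrinsics'],m['R'],m['t']))
    c=-R.T@t; r=R.T@np.linalg.inv(K)@np.array([u,v,1.])
    return c+r*(z-c[2])/r[2]
def cloud(m,d):
    K,R,t=map(np.array,(m['intrinsics'],m['R'],m['t']))
    v,u=np.mgrid[:d.shape[0],:d.shape[1]]
    P=np.stack([u*d,v*d,d],-1)@np.linalg.inv(K).T
    return (P-t)@R
def proj(m,X):
    K,R,t=map(np.array,(m['intrinsics'],m['R'],m['t']))
    p=K@(R@np.array(X)+t); return p[:2]/p[2]
E
python3 - <<'E'
from h import *
for n in('top','side'):
    im,d,m=snap(n,n+'0.png'); c=-m['R'].T@m['t']; print(n,c.round(3),m['intrinsics'][0][0],m['R'][2])
s=robot.read_state(); print(s)
E
```

```text
pics
top [0.43  0.018 1.502] 497.8964793664664 [ 0.06177953  0.00782815 -0.99805912]
side [ 1.236 -1.174  1.257] 498.93024574040186 [-0.40387001  0.65958838 -0.63390234]
{'time_s': 0.1, 'joint_positions': array([ 9.56186955e-01,  2.59262190e-01,  1.53598586e+00,  5.16378136e-06,
        1.34801251e+00, -2.02761558e-01]), 'qd': array([-0.00052602, -0.00348578, -0.00331955,  0.00058875,  0.00064766,
        0.00080321]), 'effort': array([ 1.99085785e-03, -4.38210225e+01, -2.84645194e+01,  7.20268115e-02,
        3.62640631e-02, -5.74385672e-05]), 'position': array([0.21983813, 0.50362368, 0.2289002 ]), 'ee_rot': array([-3.13995993e+00, -3.40806233e-04,  2.72974342e+00]), 'force': array([ 0.25682209, -0.31268181, -0.2815534 ]), 'ft_torque': array([-0.02731726, -0.00576756, -0.00907712]), 'finger_force': 0.0, 'gripper_width': 0.09304075217138053}
```

View pics/top0.png

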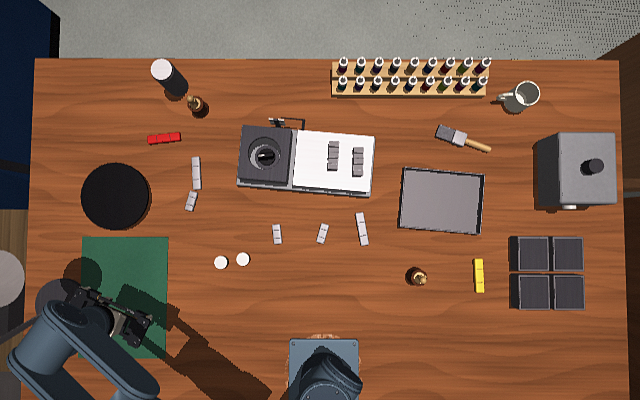

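View pics/side0.png

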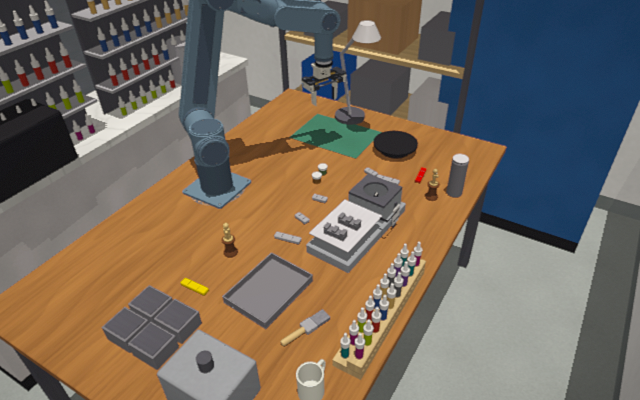

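The top view shows two castings on the pan, at (333,156) and (358,161). There are five grey ingots: long at (196,173) and (362,229), short at (191,201), (277,234) and (322,233).

Possible mix-ups:
- **Ingots:** the red bar at (164,138) and the yellow bar at (479,275) are excluded by colour.
- **Tray:** the grey tray is at (441,200). The dark four-part boxes at (547,272) are not it.
- **Knob:** the zero knob is at (266,156) under the guard. The knob on the grey box at (592,167) is a look-alike.
- **Figures:** (417,276) and (196,103). I will avoid both.

Next I measure.

Run:
```python
from h import *
im,d,m=snap('top'); P=cloud(m,d)
hsv=cv2.cvtColor(im,cv2.COLOR_RGB2HSV)
def blobs(mask,z,amin,name):
    n,l,st,c=cv2.connectedComponentsWithStats(mask.astype(np.uint8))
    for i in range(1,n):
        if st[i,4]<amin: continue
        v,u=np.where(l==i)
        Q=np.array([ray(m,a,b,z)[:2] for a,b in zip(u,v)])*1000
        (cx,cy),(w,h),a=cv2.minAreaRect(Q.astype(np.float32))
        if w<h: w,h,a=h,w,a+90
        print(name,c[i].round(0),'xy',round(cx),round(cy),'size',round(w),round(h),'ang',round((a+90)%180-90,1),'z',np.median(P[l==i][:,2]).round(3))
Z=P[...,2]; S=hsv[...,1]; V=hsv[...,2]
box=np.zeros(Z.shape,bool); box[110:310,140:500]=1
blobs(box&(S<60)&(V>90)&(Z<.03)&(Z>0.008),.016,30,'ingot')
blobs(box&(S<40)&(V>200)&(Z>.08),.0936,500,'pan')
blobs(box&(Z>.112)&(Z<.124)&(V<150),.118,500,'guard')
blobs(box&(Z>.115)&(Z<.14)&(S<60)&(np.arange(640)[None]>300),.125,30,'wall')
blobs(box&(S<70)&(Z<.05)&(np.arange(640)[None]>390)&(V>40),.032,500,'tray')
blobs(box&(Z>.03)&(Z<.05)&(V>200),.038,40,'pot')
blobs(box&(Z>.05)&(np.arange(640)[None]>390),.1,10,'fig')
```

```text
ingot [451. 135.] xy 712 -384 size 88 40 ang 69.4 z 0.019
ingot [196. 173.] xy 593 384 size 98 24 ang 4.1 z 0.016
ingot [190. 201.] xy 509 398 size 58 24 ang -15.6 z 0.016
ingot [362. 229.] xy 428 -114 size 98 24 ang 10.3 z 0.016
ingot [322. 233.] xy 414 3 size 58 24 ang -15.7 z 0.016
ingot [277. 234.] xy 412 139 size 58 24 ang 6.3 z 0.016
pan [331. 161.] xy 621 -26 size 218 159 ang 85.1 z 0.094
guard [264. 153.] xy 638 169 size 152 139 ang -4.8 z 0.122
wall [333. 155.] xy 633 -25 size 79 28 ang 0.1 z 0.124
wall [358. 161.] xy 616 -94 size 78 28 ang 0.0 z 0.125
tray [440. 201.] xy 514 -350 size 239 181 ang 84.9 z 0.005
pot [242. 259.] xy 338 238 size 35 35 ang -89.7 z 0.038
pot [220. 262.] xy 329 302 size 35 35 ang -89.6 z 0.038
fig [418. 278.] xy 293 -265 size 45 45 ang 33.7 z 0.072
```

```bash
python3 -m jog '[[27,-37,12,0,0,1.6,0],[27,-37,12,0,0,1.6,0],[27,-37,12,0,0,1.6,0],[27,-37,12,0,0,1.6,0],[27,-37,12,0,0,1.6,0],[27,-37,12,0,0,1.6,0],[27,-37,12,0,0,1.6,0],[27,-37,12,0,0,1.6,0],[27,-37,12,0,0,1.6,0],[27,-37,12,0,0,1.6,0]]' && python3 -m jog '[[24,-28,0,0,0,1.6,120],[24,-28,0,0,0,1.6,120],[24,-28,0,0,0,1.6,120],[24,-28,0,0,0,1.6,120],[24,-28,0,0,0,1.2,120],[0,0,0,0,0,0,120],[0,0,0,0,0,0,120]]'
python3 - <<'E'
from h import *
im,d,m=snap('wrist','w1.png'); s=robot.read_state()
print(s['joint_positions'],s['position'],s['ee_rot'],-m['R'].T@m['t'],m['R'][2],m['intrinsics'][0])
for X in([.633,-.025,.125],[.616,-.094,.125],[.638,.1686,.09],[.74,.13,.1]): print(proj(m,X))
E
```

```text
time_s: 1.15
position: [0.4907, 0.1323, 0.35]
ee_rot: [3.141, -0.0, 3.01]
force: [0.2, -0.9, -0.2]
gripper_width: 0.093
finger_force: 0.0
time_s: 1.85
position: [0.6101, -0.0065, 0.3485]
ee_rot: [3.141, -0.002, 3.14]
force: [-0.0, 0.5, -0.8]
gripper_width: 0.0496
finger_force: 0.0
[-1.92327347e-01  3.24923402e-01  1.15942183e+00  4.52634232e-04
  1.65879482e+00 -1.76260662e+00] [ 0.6097113  -0.00568697  0.34907958] [ 3.14085499e+00 -1.43304196e-03  3.14111556e+00] [ 0.54100079 -0.00627923  0.50371435] [ 2.52291825e-01 -1.84259267e-04 -9.67651177e-01] [278.61186164   0.         320.88734143]
[307.54503933 193.85647541]
[257.49335471 182.0057765 ]
[435.63080674 191.38530616]
[407.17478292 255.66369862]
```

View pics/w1.png

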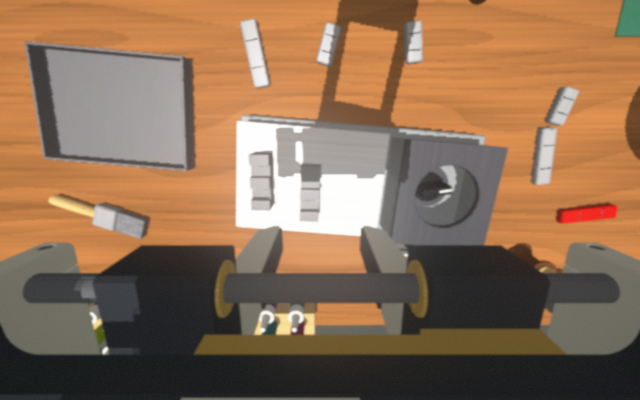

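The wrist view shows both castings on the white pan, at (261,181) and (310,192). That agrees with my projections, and the knob bar lies at (435,190) inside the guard opening. I'll move above the outer casting and check it in a close crop.

```bash
python3 -m jog '[[2,-30,-40,0,0,0,120],[2,-30,-40,0,0,0,120],[2,-28,-45,0,0,0,120],[0,0,-30,0,0,0,120],[0,0,0,0,0,0,120],[0,0,0,0,0,0,120]]'
python3 - <<'E'
from h import *
im,d,m=snap('wrist'); P=cloud(m,d)
cv2.imwrite('pics/w2.png',im[100:330,120:520,::-1])
Z=P[...,2]; mask=(Z>.116)&(Z<.132)&(P[...,1]<.03)&(P[...,0]>.55)&(P[...,0]<.7)
n,l,st,c=cv2.connectedComponentsWithStats(mask.astype(np.uint8))
for i in range(1,n):
    if st[i,4]>80:
        Q=P[l==i]; r=cv2.minAreaRect((Q[:,:2]*1000).astype(np.float32)); print(c[i],r,np.median(Q[:,2]))
print(robot.read_state()['position'])
E
```

```text
time_s: 2.5
position: [0.6158, -0.0911, 0.1983]
ee_rot: [3.141, 0.0, -3.14]
force: [0.4, -0.4, -0.1]
gripper_width: 0.0494
finger_force: 0.0
[319.83150685 173.56164384] ((589.066162109375, -91.97520446777344), (28.007427215576172, 23.922517776489258), 88.6431655883789) 0.12540718856661634
[401.94861111 192.53194444] ((604.0938110351562, -21.86882972717285), (28.423505783081055, 20.41182518005371), 86.63209533691406) 0.12538249388927905
[319.32729805 209.75208914] ((621.7230224609375, -92.6108627319336), (27.88881492614746, 29.689498901367188), 88.24803924560547) 0.12542274765747424
[398.57271364 226.49775112] ((633.9317016601562, -23.30282211303711), (28.16262435913086, 25.187929153442383), 85.1816635131836) 0.1253480158057263
[318.29985007 242.75412294] ((645.8501586914062, -92.97525024414062), (27.668840408325195, 22.402849197387695), 89.75664520263672) 0.1253338217214521
[ 0.61682087 -0.09130428  0.19966836]
```

View pics/w2.png

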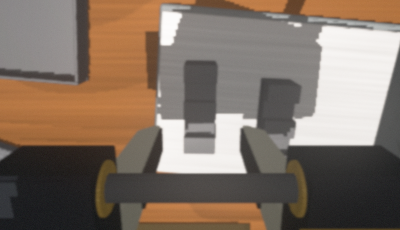

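The crop shows the three-merlon casting at crop (200,105), centred between the fingers, so I descend and grip it.

```bash
python3 -m jog '[[0,-1,-35,0,0,0,120],[0,0,-35,0,0,0,120],[0,0,-21,0,0,0,120],[0,0,0,0,0,0,120],[0,0,0,0,0,0,255],[0,0,0,0,0,0,255],[0,0,0,0,0,0,255],[0,0,0,0,0,0,255]]' 12; python3 -m jog '[[0,0,15,0,0,0,255],[0,0,30,0,0,0,255],[0,0,40,0,0,0,255],[-4,-10,0,0,0,0,255]]'
```

```text
time_s: 3.35
position: [0.6169, -0.0935, 0.1079]
ee_rot: [-3.141, 0.003, -3.141]
force: [0.1, 0.1, 1.5]
gripper_width: 0.0277
finger_force: 12.0
time_s: 3.75
position: [0.6154, -0.1036, 0.1979]
ee_rot: [-3.138, 0.011, -3.14]
force: [0.6, 0.1, 0.2]
gripper_width: 0.028
finger_force: 12.0
```

```bash
python3 -m jog '[[-15,-44,0,0,0,0,255],[-15,-44,0,0,0,0,255],[-15,-44,0,0,0,0,255],[-15,-44,0,0,0,0,255],[-15,-44,0,0,0,0,255],[-15,-44,0,0,0,0,255],[-15,-42,0,0,0,0,255],[0,0,0,0,0,0,255],[0,0,0,0,0,0,255]]'; python3 -m jog '[[0,0,-45,0,0,0,255],[0,0,-45,0,0,0,255],[0,0,-45,0,0,0,255],[0,0,-36,0,0,0,255],[0,0,0,0,0,0,255],[0,0,0,0,0,0,120],[0,0,0,0,0,0,120],[0,0,0,0,0,0,120],[0,0,40,0,0,0,120],[0,0,45,0,0,0,120]]'
```

```text
time_s: 4.65
position: [0.506, -0.4102, 0.1905]
ee_rot: [3.14, -0.001, 3.139]
force: [1.0, 0.4, -0.1]
gripper_width: 0.0281
finger_force: 12.0
time_s: 5.65
position: [0.506, -0.4078, 0.1045]
ee_rot: [3.138, -0.003, -3.141]
force: [0.1, -1.2, 0.1]
gripper_width: 0.0495
finger_force: 0.0
```

```bash
python3 -m jog '[[0,0,45,0,0,0,120],[0,0,45,0,0,0,120],[16,47,0,0,0,0,120],[16,47,0,0,0,0,120],[16,47,0,0,0,0,120],[16,47,0,0,0,0,120],[16,47,0,0,0,0,120],[16,47,0,0,0,0,120],[16,47,0,0,0,0,120],[16,47,0,0,0,-2,120]]'; python3 -m jog '[[0,10,0,0,0,0,120],[0,0,0,0,0,0,120]]'
python3 - <<'E'
from h import *
im,d,m=snap('wrist'); P=cloud(m,d)
Z=P[...,2]; mask=(Z>.12)&(Z<.136)&(P[...,1]<.03)&(P[...,0]>.55)&(P[...,0]<.7)
n,l,st,c=cv2.connectedComponentsWithStats(mask.astype(np.uint8))
for i in range(1,n):
    if st[i,4]>80:
        Q=P[l==i]; r=cv2.minAreaRect((Q[:,:2]*1000).astype(np.float32)); print(c[i],r,np.median(Q[:,2]))
print(robot.read_state()['position'])
im,d,m=snap('top','t2.png');P=cloud(m,d)
q=P[185:215,405:480]; k=q[...,2]>.02; print(np.median(q[k][:,:2],0), k.sum())
E
```

```text
time_s: 6.65
position: [0.6353, -0.0311, 0.1961]
ee_rot: [-3.141, 0.001, 3.106]
force: [0.6, -0.6, 0.9]
gripper_width: 0.0493
finger_force: 0.0
time_s: 6.85
position: [0.6348, -0.0211, 0.1956]
ee_rot: [-3.141, 0.0, 3.111]
force: [-0.6, -0.2, 0.4]
gripper_width: 0.0496
finger_force: 0.0
[319.08066759 171.46870654] ((603.092041015625, -21.490039825439453), (27.726640701293945, 18.45296859741211), 86.90554809570312) 0.12853532051727984
[318.67857143 208.86571429] ((633.8375854492188, -22.94017791748047), (27.82135581970215, 16.806865692138672), 87.99911499023438) 0.1284934685913206
[318.16768293 243.66006098] ((665.5272827148438, -24.363515853881836), (28.004356384277344, 16.33434295654297), 87.05377197265625) 0.12846824234313886
[ 0.63471645 -0.02298192  0.19557755]
[ 0.5079529  -0.40633269] 280
```

```bash
python3 -m jog '[[0,0,-35,0,0,-1,120],[0,0,-30,0,0,0,120],[0,0,-20,0,0,0,120],[0,0,0,0,0,0,120],[0,0,0,0,0,0,255],[0,0,0,0,0,0,255],[0,0,0,0,0,0,255],[0,0,0,0,0,0,255]]' 12; python3 -m jog '[[0,0,15,0,0,0,255],[0,0,30,0,0,0,255],[0,0,40,0,0,0,255],[-18,-46,0,0,0,0,255],[-18,-46,0,0,0,0,255],[-18,-46,0,0,0,0,255],[-18,-46,0,0,0,0,255],[-18,-46,0,0,0,0,255],[-18,-46,0,0,0,0,255],[-10,-20,0,0,0,0,255]]'
```

```text
time_s: 7.75
position: [0.6357, -0.0236, 0.1116]
ee_rot: [-3.141, 0.002, 3.089]
force: [0.2, -1.6, -0.2]
gripper_width: 0.0278
finger_force: 12.0
time_s: 8.75
position: [0.5154, -0.3233, 0.1958]
ee_rot: [-3.14, 0.0, 3.087]
force: [-0.4, -0.4, -0.1]
gripper_width: 0.0284
finger_force: 12.0
```

```bash
python3 -m jog '[[0,0,-45,0,0,0,255],[0,0,-45,0,0,0,255],[0,0,-45,0,0,0,255],[0,0,-37,0,0,0,255],[0,0,0,0,0,0,255],[0,0,0,0,0,0,120],[0,0,0,0,0,0,120],[0,0,0,0,0,0,120],[0,0,45,0,0,0,120],[0,0,45,0,0,0,120]]'; python3 -m jog '[[0,0,45,0,0,0,120],[0,0,45,0,0,0,120],[0,47,15,0,0,0,120],[0,47,15,0,0,0,120],[0,47,15,0,0,0,120],[0,47,15,0,0,0,120],[0,47,15,0,0,0,120],[0,47,15,0,0,0,120],[0,47,15,0,0,0,120],[0,47,15,0,0,0,120]]'
python3 -m jog '[[20,36,0,0,0,0,120],[20,36,0,0,0,0,120],[20,36,0,0,0,0,120],[0,0,0,0,0,0,120],[0,0,0,0,0,0,120]]'
python3 - <<'E'
from h import *
im,d,m=snap('wrist','w3.png');s=robot.read_state(); print(s['position'],s['joint_positions'][5])
im,d,m=snap('top');P=cloud(m,d)
q=P[165:235,395:490]; k=(q[...,2]>.024); n,l,st,c=cv2.connectedComponentsWithStats(k.astype(np.uint8))
for i in range(1,n): print(st[i,4],np.median(q[l==i],0))
print('pan z',np.median(P[150:180,310:360,2]))
im,d,m=snap('side'); p=proj(m,[.742,.13,.1]); print(p); u,v=p.astype(int)
cv2.imwrite('pics/s3.png',cv2.resize(im[v-50:v+50,u-60:u+60,::-1],None,fx=6,fy=6,interpolation=cv2.INTER_CUBIC)); print(u-60,v-50)
E
```

```text
time_s: 9.75
position: [0.5165, -0.3188, 0.1147]
ee_rot: [3.141, -0.001, 3.09]
force: [1.2, -0.7, 1.0]
gripper_width: 0.0491
finger_force: 0.0
time_s: 10.75
position: [0.5165, 0.0587, 0.326]
ee_rot: [-3.141, 0.003, 3.089]
force: [1.5, -0.5, -0.0]
gripper_width: 0.0495
finger_force: 0.0
time_s: 11.25
position: [0.5767, 0.1654, 0.3242]
ee_rot: [-3.141, 0.001, 3.092]
force: [0.1, -0.4, 0.6]
gripper_width: 0.0494
finger_force: 0.0
[0.57655694 0.16443751 0.32423331] -1.4268823095401704
1 [0.42958046 0.01805538 1.50197812]
493 [ 0.51950934 -0.36119661  0.03199585]
1 [0.42958046 0.01805538 1.50197812]
1 [0.42958046 0.01805538 1.50197812]
1 [0.42958046 0.01805538 1.50197812]
1 [0.42958046 0.01805538 1.50197812]
1 [0.42958046 0.01805538 1.50197812]
247 [ 0.51369786 -0.31821227  0.03389399]
267 [ 0.50505268 -0.40769324  0.03395805]
1 [0.42958046 0.01805538 1.50197812]
1 [0.42958046 0.01805538 1.50197812]
1 [0.42958046 0.01805538 1.50197812]
1 [0.42958046 0.01805538 1.50197812]
1 [0.42958046 0.01805538 1.50197812]
1 [0.42958046 0.01805538 1.50197812]
1 [0.42958046 0.01805538 1.50197812]
1 [0.42958046 0.01805538 1.50197812]
1 [0.42958046 0.01805538 1.50197812]
1 [0.42958046 0.01805538 1.50197812]
1 [0.42958046 0.01805538 1.50197812]
1 [0.42958046 0.01805538 1.50197812]
1 [0.42958046 0.01805538 1.50197812]
1 [0.42958046 0.01805538 1.50197812]
1 [0.42958046 0.01805538 1.50197812]
pan z 0.10038460213577338
[396.21902752 208.36824544]
336 158
```

View pics/w3.png

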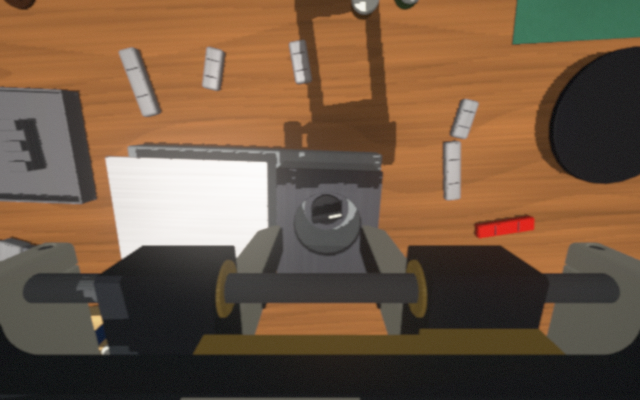

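View pics/s3.png

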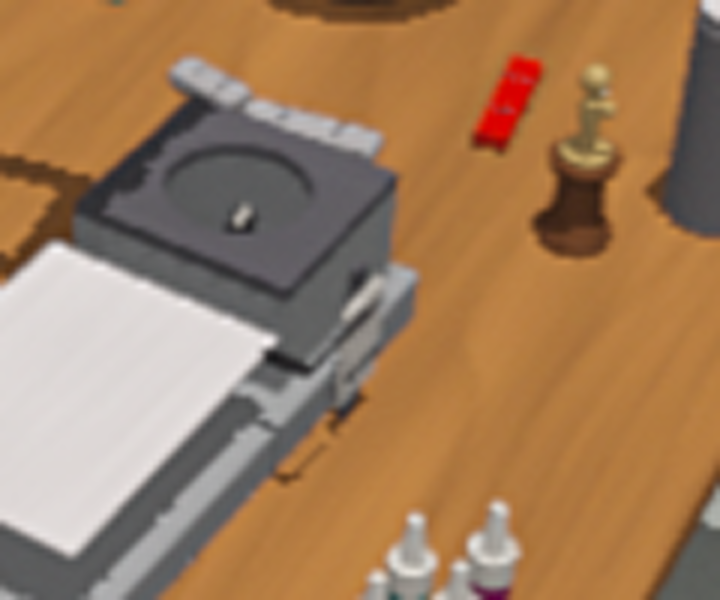

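The castings lie in the tray at (514,-318) and (505,-408), and the pan is back at 100 mm. In w3 the knob bar is at (327,210). In s3 the plate sits behind the head, at crop (360,330). I tilt the wrist to read it from the front, over the head.

```bash
python3 -m jog '[[21,-7,-27,0,-7.5,-0.5,120],[21,-7,-27,0,-7.5,-0.5,120],[21,-7,-27,0,-7.5,-0.5,120],[21,-7,-27,0,-7.5,-0.5,120],[0,0,0,0,0,0,120],[0,0,0,0,0,0,120],[0,0,0,0,0,0,120]]'
python3 - <<'E'
from h import *
im,d,m=snap('wrist');s=robot.read_state(); print(s['position'],s['joint_positions'])
u,v=proj(m,[.741,.1365,.09]).astype(int); print(u,v)
a,b=max(v-75,0),max(u-100,0); cv2.imwrite('pics/w4.png',cv2.resize(im[a:a+150,b:b+200,::-1],None,fx=4,fy=4,interpolation=cv2.INTER_CUBIC)); print(a,b)
E
```

```text
time_s: 12.1
position: [0.6587, 0.1377, 0.2245]
ee_rot: [3.104, 0.494, 3.045]
force: [0.4, 0.4, -0.3]
gripper_width: 0.0491
finger_force: 0.0
[0.65901674 0.1379785  0.22459185] [ 0.06126355  0.22493274  1.70264066 -0.05728414  0.71964907 -1.38894294]
321 195
120 221
```

View pics/w4.png

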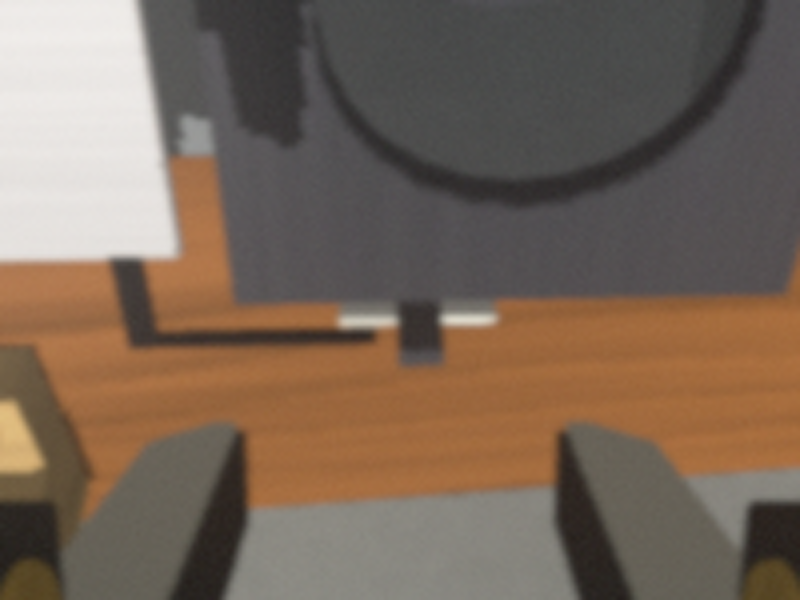

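w4 looks from the front, with the bottom of the image further away. It shows the plate's top edge at crop (420,318). The pointer arm at (250,337) passes behind the plate, so the marked face looks to the rear. I need to view it from the back right: yaw the tool half a turn and tilt it towards +y.

```bash
python3 -m jog '[[0,0,30,0,7,0,120],[0,0,30,0,7,0,120],[0,0,30,0,7,0,120],[0,0,20,0,7.3,0,120],[8,-10,0,0,0,-8.5,120],[8,-10,0,0,0,-8.5,120],[8,-10,0,0,0,-8.5,120],[8,-10,0,0,0,-8.5,120],[8,-10,0,0,0,-8.5,120],[8,-10,0,0,0,-8.5,120]]'
python3 -m jog '[[8,-10,0,0,0,-8.5,120],[8,-10,0,0,0,-8.5,120],[8,-10,0,0,0,-8.5,120],[8,-10,0,0,0,-8.5,120],[0,0,0,0,0,-8.5,120],[0,0,0,0,0,-8.5,120],[0,0,0,0,0,-8.5,120],[0,0,0,0,0,-8.5,120],[0,0,0,0,0,-8.5,120],[0,0,0,0,0,-8.5,120]]'
python3 -m jog '[[0,0,0,0,0,-6,120],[0,0,-15,8,0,0,120],[0,0,-15,8,0,0,120],[0,0,-15,8,0,0,120],[0,0,-15,8,0,0,120],[0,0,-15,8,0,0,120],[0,0,-15,5,0,0,120],[0,0,0,0,0,0,120],[0,0,0,0,0,0,120]]'
python3 - <<'E'
from h import *
s=robot.read_state(); print(s['position'],s['joint_positions']); m=robot.camera_model('wrist'); print(-m['R'].T@m['t'],m['R'][2],proj(m,[.745,.1365,.09]))
E
```

```text
time_s: 13.15
position: [0.7071, 0.0778, 0.3225]
ee_rot: [-3.138, 0.042, 2.161]
force: [-0.3, 0.2, 0.1]
gripper_width: 0.0492
finger_force: 0.0
time_s: 14.15
position: [0.7387, 0.0381, 0.3223]
ee_rot: [-3.137, 0.039, 0.677]
force: [-0.1, 0.1, 0.8]
gripper_width: 0.0495
finger_force: 0.0
time_s: 15.05
position: [0.7388, 0.0372, 0.2308]
ee_rot: [-2.451, -0.365, 0.462]
force: [-0.0, 0.1, 0.0]
gripper_width: 0.0492
finger_force: 0.0
[0.73878557 0.03719647 0.23084782] [-0.41400009  0.74420094  0.987742    0.68333698  1.76523127  0.57437678]
[ 0.80395984 -0.04082024  0.36751581] [-0.24777472  0.56433574 -0.78748515] [344.4835734  189.96423188]
```

Run:
```python
from h import *
im,d,m=snap('wrist','w5.png')
u,v=proj(m,[.745,.1365,.09]).astype(int)
a,b=v-60,u-80; print(a,b); cv2.imwrite('pics/w5c.png',cv2.resize(im[a:a+120,b:b+160,::-1],None,fx=5,fy=5,interpolation=cv2.INTER_CUBIC))
```

```text
129 264
```

View pics/w5c.png

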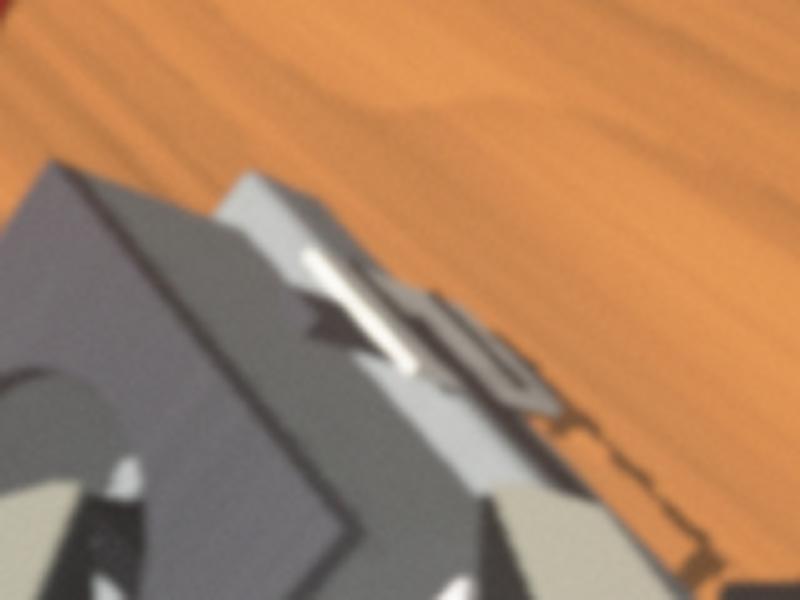

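The face is visible but foreshortened: the top edge runs from (305,255) to (415,370), and the dark lines lie at about (430,330) and (480,345). I'll work out a lower view from further back.

```bash
cat > view.py <<'E'
import sys
from h import *
from scipy.spatial.transform import Rotation as Ro
yaw,t,rg=map(float,sys.argv[1:4])
s=robot.read_state(); m=robot.camera_model('wrist')
R0=Ro.from_euler('xyz',s['ee_rot']); R1=Ro.from_euler('xyz',[-180+t,0,yaw],degrees=True)
c0=-m['R'].T@m['t']; rel=R0.inv().apply(c0-s['position']); ax=R0.inv().apply(m['R'][2])
cam=np.array([.748,.137,.085])-rg*R1.apply(ax); tcp=cam-R1.apply(rel)
print('cam',cam,'tcp',tcp,'rel',rel,ax)
print('shift mm',((tcp-s['position'])*1000).round(), 'rotvec deg',np.degrees((R1*R0.inv()).as_rotvec()).round(1))
E
python3 view.py 10 55 .33; python3 view.py 0 55 .33
```

```text
cam [ 0.87585183 -0.10582829  0.2682712 ] tcp [0.78401539 0.00700892 0.17966956] rel [ 0.07084727  0.00030625 -0.15490962] [-2.53766021e-01  6.91722482e-04  9.67265387e-01]
shift mm [ 45. -31. -53.] rotvec deg [  8.1  24.7 -13.4]
cam [ 0.83174279 -0.12434042  0.2682712 ] tcp [0.76089552 0.00272977 0.17966956] rel [ 0.07084727  0.00030625 -0.15490962] [-2.53766021e-01  6.91722482e-04  9.67265387e-01]
shift mm [ 22. -35. -53.] rotvec deg [ 10.2  24.1 -23.2]
```

```bash
python3 -m jog '[[11,-8,-13,2,6.2,-3.3,120],[11,-8,-13,2,6.2,-3.4,120],[11,-8,-13,2,6.2,-3.3,120],[12,-7,-14,2.1,6.1,-3.4,120],[0,0,0,0,0,0,120],[0,0,0,0,0,0,120],[0,0,0,0,0,0,120]]'
python3 - <<'E'
from h import *
s=robot.read_state(); print(s['joint_positions'])
im,d,m=snap('wrist','w6.png'); print(-m['R'].T@m['t'])
u,v=proj(m,[.745,.1365,.09]).astype(int)
a,b=v-60,u-80; print(a,b); cv2.imwrite('pics/w6c.png',cv2.resize(im[a:a+120,b:b+160,::-1],None,fx=5,fy=5,interpolation=cv2.INTER_CUBIC))
E
```

```text
time_s: 15.8
position: [0.7835, 0.0083, 0.1808]
ee_rot: [-2.181, -0.005, 0.176]
force: [0.2, 0.6, 0.3]
gripper_width: 0.0492
finger_force: 0.0
[-0.44925888  1.02654501  0.67101545  0.81369095  1.98343196  1.07011498]
[ 0.87518661 -0.10434106  0.2699615 ]
141 239
```

View pics/w6c.png

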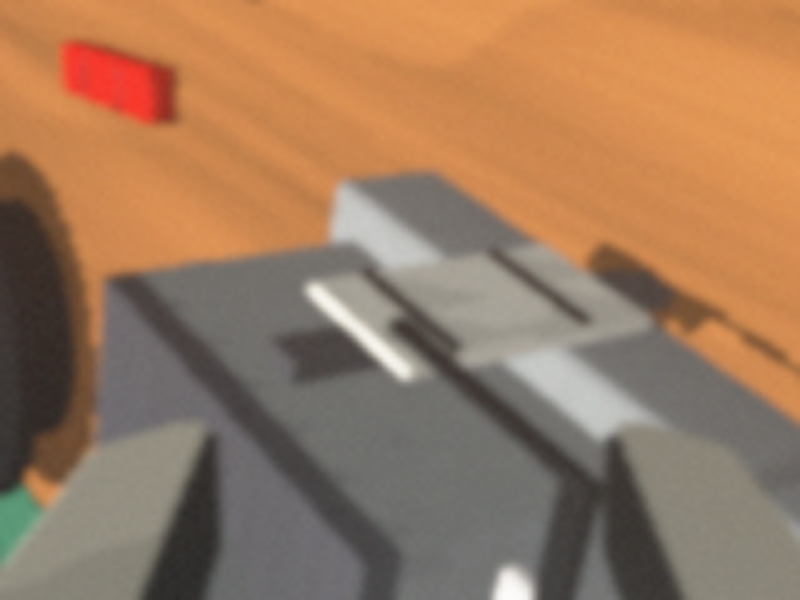

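This view is clear. The zero line runs (368,270)–(455,350) in the crop, the charge line (490,250)–(588,322), and the pointer tip is at (398,325). I compute their heights now.

```bash
cat > plate.py <<'E'
from h import *
O=np.array([.629,.064,0]); a=np.radians(-5); X=np.array([np.cos(a),np.sin(a),0]); Y=np.array([-X[1],X[0],0])
def onplate(m,u,v,sx):
    K,R,t=map(np.array,(m['intrinsics'],m['R'],m['t'])); c=-R.T@t; r=R.T@np.linalg.inv(K)@np.array([u,v,1.])
    p=c+r*(((O+sx*X-c)@X)/(r@X)); return np.r_[(p-O)@Y,p[2]]*1000
def toscale(p): return np.r_[(p-O)@X,(p-O)@Y,p[2]]*1000
E
python3 - <<'E'
from plate import *
m=robot.camera_model('wrist'); f=lambda u,v:(239+u/5-.4,141+v/5-.4)
for sx in(.105,.108):
  for n,pts in(('zero',[(370,273),(453,348)]),('charge',[(494,254),(586,320)]),('top',[(310,285),(410,378)]),('bot',[(545,248),(650,323)])):
    print(sx,n,[onplate(m,*f(*p),sx).round(1) for p in pts])
print('tip at z=98',toscale(ray(m,*f(396,324),.098)).round(1), 'arm elbow', toscale(ray(m,*f(598,490),.098)).round(1))
E
```

```text
0.105 zero [array([106.2,  83.5]), array([67.6, 85.1])]
0.105 charge [array([105.7,  44.2]), array([67.9, 43.7])]
0.105 top [array([105.1, 101.6]), array([ 59.8, 102.5])]
0.105 bot [array([104.6,  27.3]), array([61.2, 28.1])]
0.108 zero [array([101.3,  87.1]), array([63.4, 88.7])]
0.108 charge [array([100.8,  48.5]), array([63.8, 48.1])]
0.108 top [array([100.2, 104.9]), array([ 55.8, 105.7])]
0.108 bot [array([99.7, 32. ]), array([57.1, 32.8])]
tip at z=98 [110.4  73.7  98. ] arm elbow [111.9   3.1  98. ]
```

The plate edges come out at y 60 and 105 with 74 mm between top and bottom, as specified, so the scale pose is right. The zero line is at about 84 mm and the pointer at 98 mm, so the plate must rise about 14 mm, which is 1.7 rad clockwise. Now I get the knob's bar angle from above.

```bash
python3 -m jog '[[0,-10,30,-3,0,0,120],[0,0,30,-8,-1.4,0,120],[-8,20,20,-8,-1.4,0,120],[-15,29,20,-8,-1.4,0,120],[-15,29,15,-8,-1.4,0,120],[-15,29,15,-8,-1.4,0,120],[-15,29,10,-8,-1.4,0,120],[-15,31,3,-3,-1.1,0,120],[0,0,0,0,0,0,120],[0,0,0,0,0,0,120]]'
python3 - <<'E'
from plate import *
im,d,m=snap('wrist','w7.png'); s=robot.read_state(); print(s['position'],s['ee_rot'],s['joint_positions'])
k=O+.105*Y; k[2]=.09; u,v=proj(m,k).astype(int); print(k,u,v)
P=cloud(m,d); r=np.hypot(P[...,0]-k[0],P[...,1]-k[1])
q=(r<.034)&(P[...,2]>.082)&(P[...,2]<.1); Q=P[q]; print(q.sum(), np.median(Q,0))
n,l,st,c=cv2.connectedComponentsWithStats(q.astype(np.uint8)); i=1+st[1:,4].argmax(); Q=P[l==i]
print(st[i,4],cv2.minAreaRect((Q[:,:2]*1000).astype(np.float32)), Q.mean(0)); w=np.linalg.svd(Q[:,:2]-Q[:,:2].mean(0))[2][0] if 0 else np.linalg.eigh(np.cov(Q[:,:2].T))[1][:,1]; print('ang',np.degrees(np.arctan2(w[1],w[0])))
a,b=v-50,u-65; cv2.imwrite('pics/w7c.png',cv2.resize(im[a:a+100,b:b+130,::-1],None,fx=5,fy=5,interpolation=cv2.INTER_CUBIC))
E
```

```text
time_s: 16.85
position: [0.6988, 0.1663, 0.3238]
ee_rot: [-3.135, -0.009, 0.169]
force: [0.0, -0.4, 0.1]
gripper_width: 0.0495
finger_force: 0.0
[0.69947672 0.16430403 0.3224591 ] [-3.13486035 -0.00731144  0.1664207 ] [0.07218268 0.54492152 0.88639477 0.0074561  1.70362721 1.47754576]
[0.63815135 0.16860044 0.09      ] 313 218
305 [0.64020527 0.17072724 0.08953554]
305 ((638.5884399414062, 170.85476684570312), (14.804213523864746, 44.492759704589844), 9.154067993164062) [0.63999901 0.17103829 0.08897153]
ang 97.22440541711319
```

View pics/w7c.png

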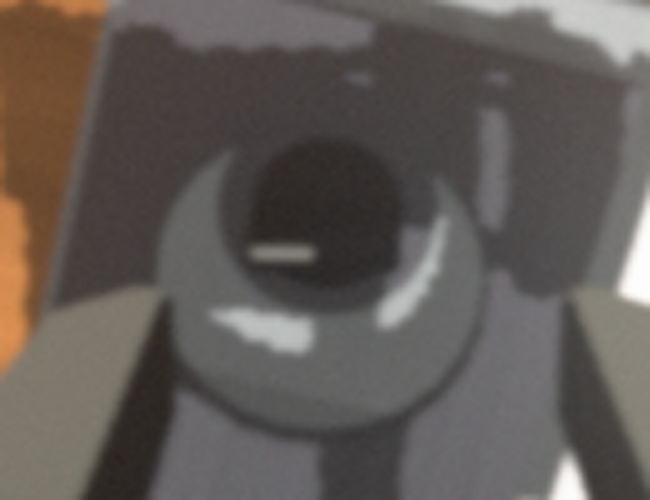

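The crop shows the bar's top: dark, with a light index mark at crop (283,253). The depth blob measures 15 x 44 mm, centred at (638.6,170.8), long axis at about 98°. I set the tool yaw to 98° with a 32 mm opening and go in from above.

```bash
python3 -m jog '[[-10,1,0,0,0,8.5,167],[-10,1,0,0,0,8.5,167],[-10,1,0,0,0,8.5,167],[-10,1,0,0,0,8.5,167],[-10,1,-10,0,0,8.5,167],[-10,1,-20,0,0,8.5,167],[0,0,-20,0,0,8.5,167],[0,0,-20,0,0,8.5,167],[0,0,-20,0,0,8.5,167],[0,0,-20,0,0,8.5,167]]'; python3 -m jog '[[0,0,-10,0,0,4,167],[0,0,0,0,0,0,167],[0,0,0,0,0,0,167]]'; python3 -c "
from h import *
print(robot.read_state()['position'],robot.read_state()['ee_rot'])"
```

```text
time_s: 17.9
position: [0.6408, 0.167, 0.209]
ee_rot: [-3.134, -0.004, 1.651]
force: [-0.4, 0.0, 1.0]
gripper_width: 0.032
finger_force: 0.0
time_s: 18.2
position: [0.6408, 0.168, 0.2001]
ee_rot: [-3.134, -0.004, 1.713]
force: [-0.4, 0.8, 0.5]
gripper_width: 0.032
finger_force: 0.0
[0.64078067 0.16801322 0.20007364] [-3.13430541 -0.00396191  1.7132946 ]
```

```bash
python3 -m jog '[[-2,2,-30,0,0,0,167],[0,0,-30,0,0,0,167],[0,0,-25,0,0,0,167],[0,0,-20,0,0,0,167],[0,0,0,0,0,0,167]]'; python3 -m jog '[[0,0,-12,0,0,0,167],[0,0,-10,0,0,0,167],[0,0,0,0,0,0,167],[0,0,0,0,0,0,255],[0,0,0,0,0,0,255],[0,0,0,0,0,0,255],[0,0,0,0,0,0,255]]' 20
```

```text
time_s: 18.7
position: [0.6369, 0.1709, 0.0928]
ee_rot: [-3.13, -0.004, 1.715]
force: [-0.4, -0.6, -0.4]
gripper_width: 0.0323
finger_force: 0.0
time_s: 19.4
position: [0.6376, 0.1719, 0.0736]
ee_rot: [-3.134, -0.004, 1.718]
force: [-3.6, -1.0, 5.2]
gripper_width: 0.0143
finger_force: 20.0
```

```bash
python3 -m jog '[[0,0,0,0,0,-7,255],[0,0,0,0,0,-7,255],[0,0,0,0,0,-7,255],[0,0,0,0,0,-7,255],[0,0,0,0,0,-7,255],[0,0,0,0,0,-7,255],[0,0,0,0,0,-7,255],[0,0,0,0,0,0,255]]' 30;  python3 -m jog '[[0,0,0,0,0,-7,255],[0,0,0,0,0,-7,255],[0,0,0,0,0,-7,255],[0,0,0,0,0,-7,255],[0,0,0,0,0,-7,255],[0,0,0,0,0,-7,255],[0,0,0,0,0,-7,255],[0,0,0,0,0,0,255],[0,0,0,0,0,0,255]]'
```

```text
time_s: 20.2
position: [0.6386, 0.1719, 0.0732]
ee_rot: [-3.135, -0.005, 0.862]
force: [-0.5, 0.0, 0.2]
gripper_width: 0.014
finger_force: 29.6
time_s: 21.1
position: [0.639, 0.1708, 0.0733]
ee_rot: [-3.136, -0.006, 0.013]
force: [1.8, -5.3, 0.5]
gripper_width: 0.0141
finger_force: 29.8
```

```bash
python3 -m jog '[[0,0,0,0,0,0,167],[0,0,0,0,0,0,167],[0,0,0,0,0,0,167],[0,0,30,0,0,0,167],[0,0,40,0,0,0,167],[0,0,45,0,0,0,167],[0,0,45,0,0,5,167],[0,0,45,0,0,4,167],[20,-25,35,0,0,0,167],[20,-25,0,0,0,0,167]]'; python3 -m jog '[[15,-25,-3,8,1.4,0,167],[15,-25,-10,8,1.4,0,167],[15,-25,-10,8,1.4,0,167],[15,-20,-20,8,1.4,0,167],[15,-15,-25,8,1.4,0,167],[15,-4,-30,8,1.4,0,167],[15,0,-30,6,1.1,0,167],[0,0,0,0,0,0,167],[0,0,0,0,0,0,167]]'; python3 view.py 10 55 .33
```

```text
time_s: 22.1
position: [0.6801, 0.123, 0.3209]
ee_rot: [-3.136, -0.016, 0.169]
force: [1.0, -0.4, 0.3]
gripper_width: 0.032
finger_force: 0.0
time_s: 23.0
position: [0.7823, 0.0081, 0.1807]
ee_rot: [-2.175, 0.012, 0.166]
force: [0.8, 0.3, 1.3]
gripper_width: 0.0321
finger_force: 0.0
cam [ 0.87576888 -0.10587327  0.26826944] tcp [0.7838738  0.0068062  0.17935091] rel [ 7.09324039e-02 -3.65988911e-05 -1.54972468e-01] [-2.53494811e-01  6.35416300e-04  9.67336538e-01]
shift mm [ 2. -1. -1.] rotvec deg [-0.3 -0.7  0.5]
```

Run:
```python
from plate import *
im,d,m=snap('wrist','w8.png'); np.savez('m8.npz',**m)
u,v=proj(m,[.745,.1365,.09]).astype(int)
a,b=v-60,u-80; print(a,b); cv2.imwrite('pics/w8c.png',cv2.resize(im[a:a+120,b:b+160,::-1],None,fx=5,fy=5,interpolation=cv2.INTER_CUBIC))
```

```text
140 240
```

View pics/w8c.png

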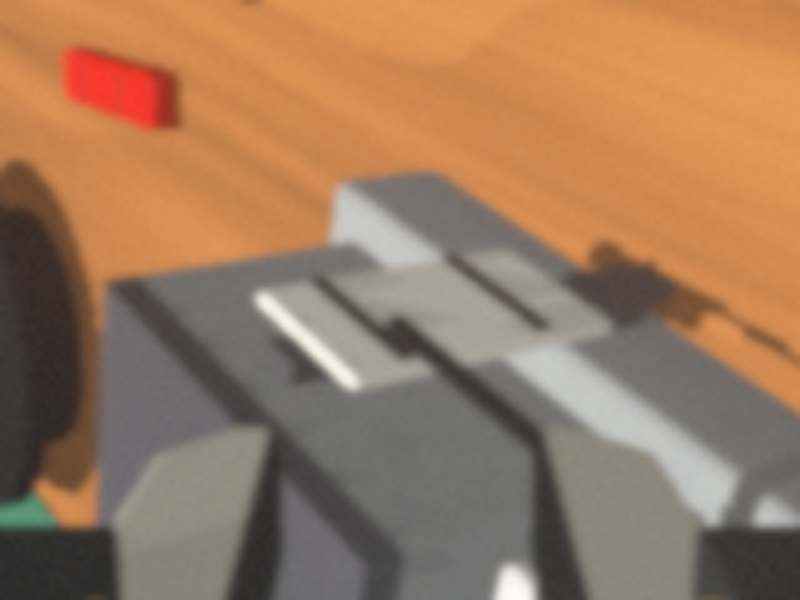

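Run:
```python
from plate import *
m=np.load('m8.npz'); f=lambda u,v:(240+u/5-.4,140+v/5-.4)
for sx in(.105,):
  for n,pts in(('zero',[(322,282),(402,351)]),('charge',[(454,258),(545,325)]),('top',[(260,293),(357,387)]),('bot',[(513,250),(610,325)])):
    print(sx,n,[onplate(m,*f(*p),sx).round(1) for p in pts])
K,R,t=m['intrinsics'],m['R'],m['t']; c=-R.T@t; r=R.T@np.linalg.inv(K)@np.array([*f(396,323),1.])
for z in(.095,.098,.101): print('tip',z,toscale(ray(m,*f(396,323),z)).round(1))
```

```text
0.105 zero [array([106.2,  97.6]), array([70.4, 97.6])]
0.105 charge [array([106.6,  57. ]), array([68.4, 56.9])]
0.105 top [array([106.1, 114.9]), array([ 60.8, 115.8])]
0.105 bot [array([105.4,  38.1]), array([62.6, 40.9])]
tip 0.095 [108.   77.6  95. ]
tip 0.098 [110.6  73.7  98. ]
tip 0.101 [113.2  69.8 101. ]
```

The zero line reads 97.6 mm against the pointer's 98 mm. I cross-check for bias with known head corners and a second, steeper view.

```bash
python3 view.py 10 35 .33
```

```text
cam [ 0.86214191 -0.02862523  0.34661022] tcp [0.77685125 0.04655538 0.21962815] rel [ 7.09399301e-02 -5.30702607e-05 -1.54979322e-01] [-2.53476732e-01  6.25278909e-04  9.67341282e-01]
shift mm [-6. 38. 33.] rotvec deg [-19.8  -3.6   0.5]
```

```bash
python3 -m jog '[[-2,13,11,-6.6,-1.2,0,167],[-2,13,11,-6.6,-1.2,0,167],[-2,12,11,-6.6,-1.2,0,167],[0,0,0,0,0,0,167],[0,0,0,0,0,0,167],[0,0,0,0,0,0,167]]'
python3 - <<'E'
from plate import *
im,d,m=snap('wrist','w9.png'); np.savez('m9.npz',**m); m8=np.load('m8.npz')
for p in([75,36,118],[75,174,118],[110,71,98],[105,70,98],[105,105,98],[90,0,40]):
    X3=O+X*p[0]/1e3+Y*p[1]/1e3+np.array([0,0,p[2]/1e3]); print(p,'w8crop',((proj(m8,X3)-[240,140]+.4)*5).round(),'w9',proj(m,X3).round(1))
u,v=proj(m,[.745,.1365,.09]).astype(int)
a,b=v-60,u-80; print(a,b); cv2.imwrite('pics/w9c.png',cv2.resize(im[a:a+120,b:b+160,::-1],None,fx=5,fy=5,interpolation=cv2.INTER_CUBIC))
E
```

```text
time_s: 23.65
position: [0.7768, 0.0458, 0.2211]
ee_rot: [-2.53, -0.003, 0.164]
force: [-0.1, -0.5, -1.2]
gripper_width: 0.032
finger_force: 0.0
[75, 36, 118] w8crop [393. 567.] w9 [331.4 253.8]
[75, 174, 118] w8crop [126. 282.] w9 [245.5 203.4]
[110, 71, 98] w8crop [402. 331.] w9 [322.8 207.3]
[105, 70, 98] w8crop [402. 352.] w9 [322.5 211.6]
[105, 105, 98] w8crop [323. 284.] w9 [299.4 199.8]
[90, 0, 40] w8crop [787. 515.] w9 [393.4 234.3]
142 238
```

View pics/w9c.png

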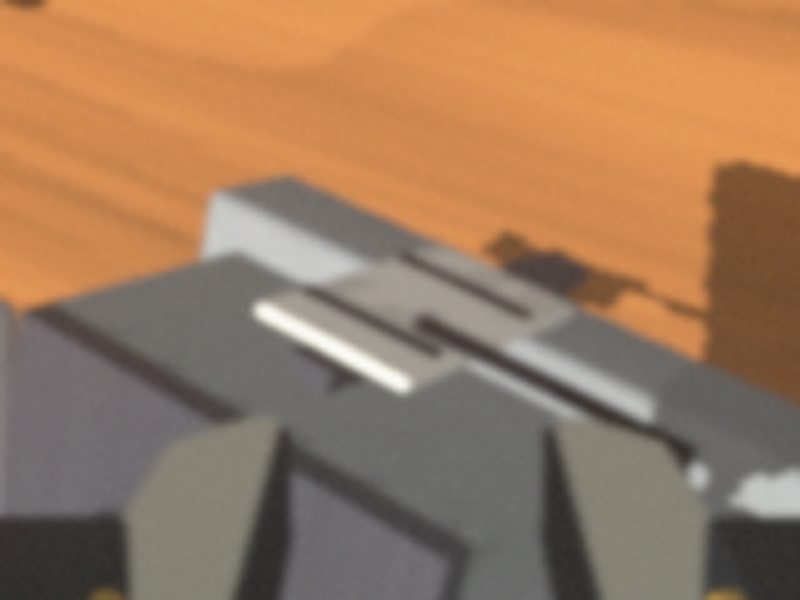

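Run:
```python
from plate import *
ms=[np.load('m8.npz'),np.load('m9.npz')]
off=[(240,140),(238,142)]
def tri(pts):
    Ps=[m['intrinsics']@np.c_[m['R'],m['t']] for m in ms]
    q=[np.array([o[0]+p[0]/5-.4,o[1]+p[1]/5-.4]) for o,p in zip(off,pts)]
    X4=cv2.triangulatePoints(Ps[0],Ps[1],q[0],q[1])[:,0]; return toscale(X4[:3]/X4[3]).round(1)
print('tip',tri([(396,323),(424,321)]))
print('zeroL',tri([(322,282),(310,290)]),'zeroR',tri([(404,352),(437,353)]))
print('chL',tri([(454,258),(405,255)]),'chR',tri([(545,325),(530,315)]))
print('topL',tri([(260,293),(257,308)]),'topR',tri([(357,387),(408,388)]))
for n,p in(('zero',[(310,290),(437,353)]),('ch',[(405,255),(530,315)])): print(n,[onplate(ms[1],238+a/5-.4,142+b/5-.4,.105).round(1) for a,b in p])
```

```text
tip [112.8  70.5 100.4]
zeroL [106.1 104.1  99. ] zeroR [107.8  65.1 101.1]
chL [106.  105.3  58.1] chR [107.3  64.7  60.5]
topL [104.  106.9 114.3] topR [103.8  62.3 114.7]
zero [array([105.2,  97.3]), array([67.4, 96.7])]
ch [array([106.8,  55.7]), array([66.6, 56.3])]
```

Both views agree: the zero line is level with the pointer to within about 1 mm, and the pointer tip triangulates to y = 70.5 against 71 specified. A full charge of 40 mm is 2 long + 1 short. I re-measure the bench on the way to the first long ingot at (428,-114).

```bash
python3 -m jog '[[0,-20,25,-7,-1.2,0,145],[-10,-20,25,-7,-1.2,0,145],[-40,-20,15,-7,-1.2,0,145],[-40,-20,0,-7,-1.2,0,145],[-40,-20,0,-7,-1.2,0,145],[-40,-20,0,0,0,0,145],[-44,-10,0,0,0,0,145],[-44,-10,0,0,0,0,145],[-44,-10,0,0,0,0,145],[-44,-10,0,0,0,0,145]]'; python3 -m jog '[[0,0,-40,0,0,0,145],[0,0,-40,0,0,0,145],[0,0,-20,0,0,0,145],[0,0,0,0,0,0,145],[0,0,0,0,0,0,145]]'
cat > ing.py <<'E'
from plate import *
def find(n,zlo,zhi,z,amin,keep):
    im,d,m=snap(n); P=cloud(m,d); hsv=cv2.cvtColor(im,cv2.COLOR_RGB2HSV)
    k=(hsv[...,1]<60)&(hsv[...,2]>90)&(P[...,2]>zlo)&(P[...,2]<zhi)&keep(P)
    c,l,st,ct=cv2.connectedComponentsWithStats(k.astype(np.uint8))
    for i in range(1,c):
        if st[i,4]<amin: continue
        v,u=np.where(l==i); Q=np.array([ray(m,a,b,z)[:2] for a,b in zip(u,v)])*1000
        (cx,cy),(w,h),a=cv2.minAreaRect(Q.astype(np.float32))
        if w<h: w,h,a=h,w,a+90
        print(n,'xy',round(cx),round(cy),'size',round(w),round(h),'ang',round((a+90)%180-90,1),'z',P[l==i][:,2].mean().round(3))
def bench(n): find(n,.008,.03,.016,25,lambda P:(P[...,0]>.3)&(P[...,0]<.72)&(P[...,1]>-.2)&(P[...,1]<.5))
if __name__=='__main__':
    s=robot.read_state(); print((s['position']*1000).round(1),np.degrees(s['ee_rot']).round(1),s['time_s']); bench('top'); bench('wrist')
E
python3 ing.py
```

```text
time_s: 24.7
position: [0.4287, -0.115, 0.2814]
ee_rot: [3.137, -0.001, 0.163]
force: [-0.3, -1.0, 0.9]
gripper_width: 0.0398
finger_force: 0.0
time_s: 25.2
position: [0.4309, -0.1148, 0.1826]
ee_rot: [3.136, -0.002, 0.163]
force: [-0.6, 0.0, -0.0]
gripper_width: 0.04
finger_force: 0.0
[ 430.9 -114.8  182.6] [ 1.797e+02 -1.000e-01  9.300e+00] 25.2
top xy 593 384 size 98 24 ang 4.0 z 0.016
top xy 509 398 size 58 24 ang -15.6 z 0.016
top xy 415 4 size 58 24 ang -17.2 z 0.016
top xy 412 139 size 58 24 ang 6.3 z 0.016
wrist xy 413 138 size 59 28 ang 7.0 z 0.015
wrist xy 445 -109 size 66 24 ang 9.7 z 0.016
wrist xy 416 4 size 59 25 ang -16.7 z 0.016
wrist xy 339 239 size 31 9 ang 28.3 z 0.029
```

```bash
python3 -m jog '[[-2,1,-40,0,0,0.7,145],[0,0,-45,0,0,0,145],[0,0,-45,0,0,0,145],[0,0,-25,0,0,0,145],[0,0,-15,0,0,0,145],[0,0,0,0,0,0,145],[0,0,0,0,0,0,255],[0,0,0,0,0,0,255],[0,0,0,0,0,0,255],[0,0,0,0,0,0,255]]' 35; python3 -m jog '[[0,0,10,0,0,0,255],[0,0,30,0,0,0,255],[0,0,40,0,0,0,255],[0,0,40,0,0,0,255],[0,0,40,0,0,-5,255],[0,0,0,0,0,-5,255]]'
```

```text
time_s: 26.3
position: [0.43, -0.1134, 0.0137]
ee_rot: [3.134, -0.005, 0.177]
force: [-0.0, 1.3, 4.8]
gripper_width: 0.0259
finger_force: 35.0
time_s: 26.9
position: [0.4318, -0.1146, 0.1787]
ee_rot: [3.13, -0.012, -0.001]
force: [0.9, -0.9, -2.9]
gripper_width: 0.0258
finger_force: 35.0
```

```bash
python3 -m jog '[[46,7,0,0,0,-5,255],[46,7,0,0,0,0,255],[46,7,0,0,0,0,255],[46,6,0,0,0,0,255],[0,0,0,0,0,0,255],[0,0,-25,0,0,0,255],[0,0,-20,0,0,0,255],[0,0,-15,0,0,0,255],[0,0,0,0,0,0,255],[0,0,0,0,0,0,255]]'
```

```text
time_s: 27.9
position: [0.6124, -0.0861, 0.1132]
ee_rot: [3.135, -0.002, -0.085]
force: [-0.3, -0.5, -2.6]
gripper_width: 0.0257
finger_force: 35.0
```

```bash
python3 -m jog '[[0,0,-10,0,0,0,255],[0,0,-10,0,0,0,255],[0,0,0,0,0,0,255],[0,0,0,0,0,0,255],[0,0,0,0,0,0,255]]'
```

```text
time_s: 28.4
position: [0.6133, -0.0863, 0.0934]
ee_rot: [3.134, -0.004, -0.085]
force: [0.8, -1.5, 1.0]
gripper_width: 0.0256
finger_force: 35.0
```

```bash
python3 -m jog '[[0,0,0,0,0,0,145],[0,0,0,0,0,0,145],[0,0,0,0,0,0,145],[0,0,30,0,0,0,145],[0,0,40,0,0,0,145],[0,0,40,0,0,0,145],[-2,47,0,0,0,3,145],[-2,47,0,0,0,3,145],[-2,47,0,0,0,3,145],[-2,47,0,0,0,0,145]]'; python3 -m jog '[[-2,47,0,0,0,0,145],[-2,47,0,0,0,0,145],[-2,47,0,0,0,0,145],[-2,47,0,0,0,0,145],[-2,47,0,0,0,0,145],[-2,47,0,0,0,0,145],[0,0,0,0,0,0,145],[0,0,0,0,0,0,145]]'
python3 - <<'E'
from ing import *
s=robot.read_state(); print((s['position']*1000).round(1),np.degrees(s['ee_rot']).round(1)); bench('top'); bench('wrist')
find('top',.09,.11,.1,100,lambda P:(P[...,1]<.1)&(P[...,1]>-.2)&(P[...,0]>.5)&(P[...,0]<.75))
im,d,m=snap('top'); P=cloud(m,d); Z=P[...,2]; k=(P[...,0]>.53)&(P[...,0]<.7)&(P[...,1]>-.13)&(P[...,1]<.05); print(np.histogram(Z[k],bins=np.arange(.06,.12,.004)))
E
```

```text
time_s: 29.4
position: [0.6047, 0.1035, 0.2031]
ee_rot: [3.135, -0.003, 0.073]
force: [0.2, -1.0, -0.5]
gripper_width: 0.0402
finger_force: 0.0
time_s: 30.2
position: [0.5923, 0.3849, 0.2022]
ee_rot: [3.134, -0.002, 0.075]
force: [0.8, -0.1, -0.3]
gripper_width: 0.0401
finger_force: 0.0
[592.3 384.9 202.2] [ 1.796e+02 -1.000e-01  4.300e+00]
top xy 502 396 size 35 16 ang -12.9 z 0.016
top xy 415 4 size 58 24 ang -16.9 z 0.016
top xy 412 139 size 58 24 ang 5.8 z 0.016
wrist xy 640 255 size 165 10 ang -4.7 z 0.019
wrist xy 595 387 size 98 25 ang 4.2 z 0.016
wrist xy 512 401 size 61 26 ang -15.4 z 0.015
top xy 610 -89 size 100 26 ang -4.9 z 0.1
(array([   0,    0,    0,    7,  302, 1290, 1271,  269,   40,  134,  126,
         24,    0,    0]), array([0.06 , 0.064, 0.068, 0.072, 0.076, 0.08 , 0.084, 0.088, 0.092,
       0.096, 0.1  , 0.104, 0.108, 0.112, 0.116]))
```

```bash
python3 -m jog '[[1.5,1,-45,0,0,0,145],[0,0,-45,0,0,0,145],[0,0,-45,0,0,0,145],[0,0,-35,0,0,0,145],[0,0,-18.5,0,0,0,145],[0,0,0,0,0,0,145],[0,0,0,0,0,0,255],[0,0,0,0,0,0,255],[0,0,0,0,0,0,255],[0,0,0,0,0,0,255]]' 35; python3 -m jog '[[0,0,10,0,0,0,255],[0,0,30,0,0,0,255],[0,0,45,0,0,0,255],[0,0,45,0,0,0,255],[0,0,45,0,0,-5,255],[3,-47,15,0,0,-4,255],[3,-47,0,0,0,0,255],[3,-47,0,0,0,0,255],[3,-47,0,0,0,0,255],[3,-47,0,0,0,0,255]]'
```

```text
time_s: 31.4
position: [0.5951, 0.3843, 0.0149]
ee_rot: [3.134, -0.004, 0.072]
force: [0.6, -1.2, 0.9]
gripper_width: 0.026
finger_force: 35.0
time_s: 32.4
position: [0.6089, 0.1484, 0.2049]
ee_rot: [3.135, -0.003, -0.084]
force: [2.0, -0.5, -3.6]
gripper_width: 0.0257
finger_force: 35.0
```

```bash
python3 -m jog '[[5,-40,0,0,0,0,255],[6,-40,0,0,0,0,255],[6,-34,0,0,0,0,255],[0,0,0,0,0,0,255],[0,0,-40,0,0,0,255],[0,0,-40,0,0,0,255],[0,0,-20,0,0,0,255],[0,0,0,0,0,0,255],[0,0,0,0,0,0,255]]'
```

```text
time_s: 33.3
position: [0.6267, 0.0366, 0.105]
ee_rot: [3.135, -0.003, -0.084]
force: [0.9, -0.7, -2.5]
gripper_width: 0.0256
finger_force: 35.0
```

```bash
python3 -m jog '[[0,0,-10,0,0,0,255],[0,0,-12,0,0,0,255],[0,0,0,0,0,0,255],[0,0,0,0,0,0,255],[0,0,0,0,0,0,255]]'
```

```text
time_s: 33.8
position: [0.6266, 0.036, 0.0828]
ee_rot: [3.135, -0.003, -0.085]
force: [-0.6, 0.3, 0.4]
gripper_width: 0.0256
finger_force: 35.0
```

```bash
python3 -m jog '[[0,0,0,0,0,0,145],[0,0,0,0,0,0,145],[0,0,0,0,0,0,145],[0,0,30,0,0,0,145],[0,0,45,0,0,0,145],[0,0,45,0,0,-3,145],[-42,-6,0,0,0,-3,145],[-42,-6,0,0,0,-3,145],[-42,-6,0,0,0,-3,145],[-42,-7,0,0,0,0,145]]'; python3 -m jog '[[-44,-7,0,0,0,0,145],[0,0,0,0,0,0,145],[0,0,0,0,0,0,145]]'
python3 - <<'E'
from ing import *
s=robot.read_state(); print((s['position']*1000).round(1),np.degrees(s['ee_rot']).round(1)); bench('top'); bench('wrist')
find('top',.075,.095,.084,100,lambda P:(P[...,1]<.1)&(P[...,1]>-.2)&(P[...,0]>.5)&(P[...,0]<.75))
im,d,m=snap('top'); P=cloud(m,d); Z=P[...,2]; k=(P[...,0]>.56)&(P[...,0]<.67)&(P[...,1]>-.06)&(P[...,1]<.0); print(np.median(Z[k]))
E
```

```text
time_s: 34.8
position: [0.457, 0.0108, 0.2025]
ee_rot: [3.135, -0.004, -0.295]
force: [-0.7, -0.4, 1.1]
gripper_width: 0.0397
finger_force: 0.0
time_s: 35.1
position: [0.4146, 0.0037, 0.2031]
ee_rot: [3.135, -0.005, -0.295]
force: [0.7, -0.3, 0.6]
gripper_width: 0.0401
finger_force: 0.0
[414.6   3.7 203.1] [179.6  -0.3 -16.9]
top xy 509 398 size 58 24 ang -15.6 z 0.016
top xy 412 139 size 58 25 ang 6.3 z 0.016
wrist xy 534 2 size 40 3 ang 85.1 z 0.019
wrist xy 537 30 size 15 3 ang 86.2 z 0.018
wrist xy 424 3 size 40 24 ang -16.9 z 0.016
wrist xy 509 394 size 59 25 ang -17.1 z 0.015
wrist xy 413 139 size 58 27 ang 6.3 z 0.015
wrist xy 395 11 size 22 13 ang 73.0 z 0.016
top xy 624 34 size 99 26 ang -3.5 z 0.083
top xy 610 -89 size 100 25 ang -5.1 z 0.084
0.0676868480980712
```

```bash
python3 -m jog '[[1,0,-45,0,0,0,145],[0,0,-45,0,0,0,145],[0,0,-45,0,0,0,145],[0,0,-35,0,0,0,145],[0,0,-19,0,0,0,145],[0,0,0,0,0,0,145],[0,0,0,0,0,0,255],[0,0,0,0,0,0,255],[0,0,0,0,0,0,255],[0,0,0,0,0,0,255]]' 35; python3 -m jog '[[0,0,10,0,0,0,255],[0,0,30,0,0,0,255],[0,0,45,0,0,0,255],[0,0,45,0,0,0,255],[42,-6,0,0,0,4,255],[42,-6,0,0,0,4,255],[42,-6,0,0,0,4,255],[42,-6,0,0,0,0,255],[37,-6,0,0,0,0,255],[0,0,0,0,0,0,255]]'
```

```text
time_s: 36.3
position: [0.4157, 0.0039, 0.0133]
ee_rot: [3.135, -0.003, -0.294]
force: [-0.2, 0.0, -1.2]
gripper_width: 0.0258
finger_force: 35.0
time_s: 37.3
position: [0.6246, -0.0273, 0.1435]
ee_rot: [3.134, -0.006, -0.085]
force: [-0.6, 0.4, -1.3]
gripper_width: 0.0256
finger_force: 35.0
```

```bash
python3 -m jog '[[-3,0,-25,0,0,0,255],[0,0,-25,0,0,0,255],[0,0,-10,0,0,0,255],[0,0,-10,0,0,0,255],[0,0,0,0,0,0,255],[0,0,0,0,0,0,255],[0,0,0,0,0,0,145],[0,0,0,0,0,0,145],[0,0,0,0,0,0,145],[0,0,20,0,0,0,145]]'; python3 -m jog '[[0,0,40,0,0,0,145],[0,0,45,0,0,0,145],[0,0,45,0,0,0,145],[0,0,45,0,0,0,145],[-20,0,30,0,0,0,145],[-40,0,0,0,0,0,145],[-40,0,0,0,0,0,145],[-40,0,0,0,0,0,145],[-40,0,0,0,0,0,145],[0,0,0,0,0,0,145]]'
python3 - <<'E'
from ing import *
bench('top')
find('top',.06,.09,.076,60,lambda P:(P[...,1]<.1)&(P[...,1]>-.2)&(P[...,0]>.5)&(P[...,0]<.75))
im,d,m=snap('top','t9.png'); P=cloud(m,d); Z=P[...,2]; k=(P[...,0]>.53)&(P[...,0]<.7)&(P[...,1]>-.13)&(P[...,1]<.05)
z=Z[k]; print(np.median(z[z<.067]),np.median(z[z>.069])); q=P[165:235,395:490]; k=q[...,2]>.033; print(k.sum())
E
```

```text
time_s: 38.3
position: [0.6158, -0.0258, 0.0914]
ee_rot: [3.135, 0.002, -0.085]
force: [-0.2, 0.1, -0.4]
gripper_width: 0.0403
finger_force: 0.0
time_s: 39.3
position: [0.4335, -0.0254, 0.299]
ee_rot: [3.134, -0.002, -0.085]
force: [0.5, -1.1, -0.6]
gripper_width: 0.04
finger_force: 0.0
top xy 509 398 size 58 24 ang -15.6 z 0.016
top xy 412 139 size 58 24 ang 6.3 z 0.016
top xy 619 -25 size 217 158 ang 85.1 z 0.067
0.05974615652101426 0.07569625377643359
484
```

The pan stands at 59.75 mm, so it has sunk 40.2 mm, with two long and one short ingot lying on it. As a last check I take one look at the pointer and charge line from behind.

```bash
python3 -m jog '[[46,0,3,0,0,5,167],[46,0,3,0,0,5,167],[46,0,3,0,0,5,167],[46,0,3,0,0,0,167],[46,0,0,0,0,0,167],[25,5,-3,8,1.4,0,167],[25,5,-10,8,1.4,0,167],[20,5,-10,8,1.4,0,167],[18,5,-20,8,1.4,0,167],[16,5,-25,8,1.4,0,167]]'; python3 -m jog '[[16,7,-30,8,1.4,0,167],[0,0,-30,6,1.1,0,167],[0,0,0,0,0,0,167],[0,0,0,0,0,0,167],[0,0,0,0,0,0,167]]'
python3 - <<'E'
from plate import *
im,d,m=snap('wrist','w10.png'); np.savez('m10.npz',**m)
print(robot.read_state()['position'],robot.read_state()['ee_rot'])
for p in([105,105,58],[105,65,58],[112,71,58],[105,105,98],[105,65,98],[105,60,115]):
    X3=O+X*p[0]/1e3+Y*p[1]/1e3+np.array([0,0,p[2]/1e3]); print(p,proj(m,X3).round(1))
u,v=proj(m,[.745,.1365,.08]).astype(int)
a,b=v-60,u-80; print(a,b); cv2.imwrite('pics/w10c.png',cv2.resize(im[a:a+120,b:b+160,::-1],None,fx=5,fy=5,interpolation=cv2.INTER_CUBIC))
E
```

```text
time_s: 40.45
position: [0.7742, -0.0019, 0.2421]
ee_rot: [-2.436, -0.009, 0.174]
force: [1.1, -0.9, -0.5]
gripper_width: 0.0319
finger_force: 0.0
time_s: 40.95
position: [0.7889, 0.0065, 0.1867]
ee_rot: [-2.197, -0.011, 0.175]
force: [-0.0, 0.6, 0.9]
gripper_width: 0.0324
finger_force: 0.0
[0.78893529 0.00671772 0.18815021] [-2.19783723 -0.01236048  0.17487314]
[105, 105, 58] [329.2 196.4]
[105, 65, 58] [348.2 210.9]
[112, 71, 58] [346.3 203.6]
[105, 105, 98] [303.8 200.7]
[105, 65, 98] [321.9 216.5]
[105, 60, 115] [312.  221.5]
143 246
```

View pics/w10c.png

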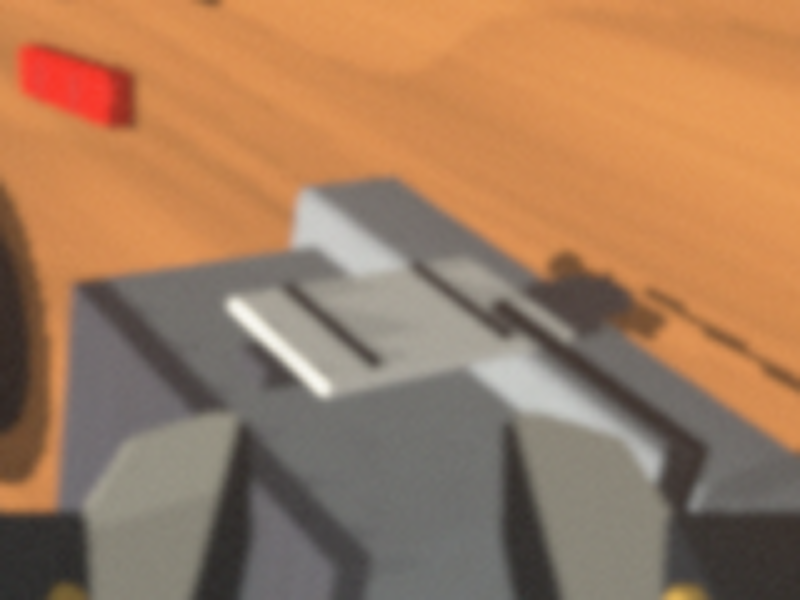

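View pics/t9.png

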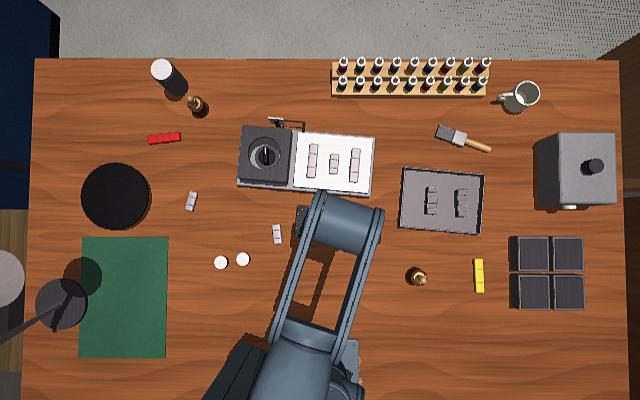

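w10c shows the charge line at crop (415,264)–(510,335) and the pointer tip at (500,307). Both lie within about 1 mm of the projections for a level pointer. t9 shows both castings in the tray, at (432,200) and (461,203), three ingots on the pan, and the figures, pots and brush undisturbed. I hand in the job now.

```bash
python3 -c "
from station import robot
print(robot.close_job())"
```

```text
the job is handed in; nothing more can be done
None
```

The job is handed in, with no verdict returned: both castings are in the tray, the zero line reads within about 1 mm of the pointer, two long and one short ingot sink the pan 40.2 mm to the charge line, and nothing else was disturbed.

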